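# Nip a test tile in the shrinkage gauge by its thumbwheel

### The job

Measure the fired test tile for shrinkage: lay it flat and lengthwise on the gauge's rail between the two jaws and let go, then roll the recessed thumbwheel with a fingertip, stroke by stroke, until the sliding jaw holds the tile snugly and squarely against the stop jaw, and take the hand away. Stroke with light pressure (8 N or so on the wheel will roll it; never load any part of the gauge with more than 25 N, push and drag together, as the tile is brittle), do not push the jaws themselves, and leave the other things where they are.

Things in the scene. Friction and masses are not known exactly. Their poses are not given: they have to be found in the camera images.
- gauge: Bench shrinkage gauge, fixed: grey base plate 90 (x) x 240 (y) x 10 mm, spanning y -115 to +125 mm; along it a grey housing with a thumbwheel (-y end), a steel bed rail and two steel jaws. Origin under the plate, z up, +y from the wheel to the jaws (the closing direction). Housing 50 mm wide, y -105 to -45 mm, flat top (cover) at z 46 mm.
- bed (a point): Point on top of the bed rail (gauge x 0, y +60, z 24 mm), axes as the gauge's. The rail is 36 mm wide, narrower than the tile, so fingers can straddle it and go down beside it as far as the base plate, 14 mm below this point.
- wheel_slot (a point): Middle of the slot in the cover (gauge x 0, y -75, z 46 mm), axes as the gauge's. The dark knurled wheel (36 mm diameter, 12 mm wide, axle along x) shows only a small arc straight above this point: its top stands 4 to 10 mm above the cover, different on each gauge (a rigid bearing on shims), so feel for it.
- wheel_top (a point): Top of the wheel's rim as drawn, 7 mm above the cover; the true rim lies up to 3 mm higher or lower. A closed fingertip pressed down here and drawn towards +y at that height turns the wheel by friction (about 4 N along the rim) and closes the jaw; towards -y opens it. A stroke can be about +-9 mm long; then lift and set back.
- wheel (a joint): Thumbwheel angle, rad, 0 with the jaw fully open (as at the start), growing as it closes; 12 mm of jaw travel per rad. It stays where left (friction). As the tile is nipped the drag along the rim rises from 4 N to 8 N or so (snug); then the wheel stops and the fingertip slips on the rim.
- jaw: Sliding jaw driven by the wheel, steel block 44 (x) x 14 (y) x 18 mm set in the rail. Origin on the face that meets the tile, on the centre line, level with the top of the rail within 3 mm; axes as the gauge's. Starts fully open at gauge y -5 mm, moves to +y. Must not be pushed directly.
- stop_jaw: Stop jaw, clamped steel block 44 (x) x 20 (y) x 18 mm on the rail's +y end, its face at gauge y +88 to +100 mm, different on each gauge (93 to 105 mm from the open sliding jaw). Its face plate is sprung: starts to give at 1.5 N, 2.5 N per mm, 3 mm of travel. Origin at the lower edge of that face when not pressed, on the centre line; axes as the gauge's.
- tile: Plain red-brown fired clay test tile 75 (x) x 45 (y) x 8 mm, lying loose and flat on the table. Origin at the centre of its underside, x along its length, z up. It goes on the rail with its length along the gauge's y axis.
- square_stamp: Bystander: upright square wooden stamp 18 x 18 x 60 mm, origin at the centre of its underside.
- wood_rib: Bystander: kidney-shaped wooden rib 50 x 110 x 8 mm lying flat, origin at the centre of its underside.
- clay_lump: Bystander: lump of clay, 50 mm across, 42 mm high, origin under its centre.
- grey_bowl: Bystander: grey bowl, 110 mm across, 55 mm high, origin under its centre.
- loop_tool: Bystander: loop trimming tool 28 x 164 x 12 mm lying flat, origin under its centre.
Mind the look-alikes: they are no part of the job. Leave any purple or turquoise look-alike of the tile alone.

How it is judged:
By the outcome, as a careful person would: the job done as asked, in the order asked, and still so for the second after the job is handed in, with the robot touching nothing.
It also fails if it takes over 70 s, if anything falls off the work surface, if the arm or the gripper's body presses on something with over 40 N, if the wrist force passes 120 N, or if a joint passes its speed limit or range.

### The arm

A 6-joint arm with a two-finger parallel gripper is mounted at the origin on the work surface; the furniture and walls round the work are solid. World frame = base frame: x ahead of the robot, y to its left, z up, the work surface at z = 0. Lengths are in m, angles in degrees, forces in N, time in s.
With the tool pointing down it reaches from about 0.3 to 0.75 m from the base axis. Payload 8.5 kg.
Tool frame: the origin (TCP) lies midway between the tips of the shut fingers; the grasp point (between the pads) lies behind it (robot.pinch_z is the z of the grasp point in the tool frame, in m); z points along the fingers, y is the direction in which the jaws open and shut (so a half turn about z gives the same grasp; the last joint's range is limited). The gripper opens to 88 mm and grips with 3 to 60 N. Pads are 18 mm wide; open, the fingers measure 123 mm over their backs; the gripper's body (75 mm by 187 mm) begins 45 mm behind the grasp point.
Start: joints at [-12.336, 21.807, 74.336, -0, 83.858, -12.336], TCP at [0.55, 0, 0.239] pointing down, gripper open.
Joint ranges: [-178.18, 178.18], [-50.72, 133.34], [12.68, 142.11], [-81.47, 261.47], [9.98, 163.14], [-165.26, 165.26]. Speed limits (degrees/s): [136.94, 136.94, 180, 180, 180, 180].

### API

Orientations are given as [roll, pitch, yaw] about the fixed x, y, z axes, in that order (R = Rz(yaw) Ry(pitch) Rx(roll)).
In Python, from cell import robot gives the robot as it stands.
- The arm moves only by the shell command python3 -m handwheel 'ROWS' [OPENING] [FORCE]. ROWS is JSON, one flat list of numbers, 6 for each row, row after row: the shift along the tool's x, y, z normalised to -1 to 1, where 1 is 15 cm, then the turn, a rotation vector about the tool's x, y, z normalised to -1 to 1, where 1 is pi rad. A call has 1 to 10 rows; each row is the pose to reach, as a shift and turn from the pose measured when the call began, along the tool's axes at that moment, turning the shorter way round; what a row does not reach only later rows make up. A row lasts 1/12 s, in which the tool goes at most 41.7 mm and 7.16 degrees, less where a joint would pass 70% of its speed; a pose out of reach is approached as far as the arm can. A call with a number of a shift or a turn outside -1 to 1 is refused whole. A call with a gripper value outside its range is refused whole. OPENING is the opening, from 0 (shut) to 1 (fully open), set as the call begins (- or left out, the last holds). The fingers move at their own pace and stop on an object; FORCE is the grip in N (left out, the last holds). Time passes only in rows, so rows that repeat a pose let the fingers close. It gives the time, the measured TCP pose, the force and the opening at its end, in the units of the state.
- robot.get_state(): the state, without advancing time (a new reading comes with each control period).
- robot.capture(name): name is "scene" or "side" or "wrist"; returns the picture (420x560x3 uint8, blue, green, red); there is no depth.
- robot.camera_info(name): a dict with "camera_matrix" (3x3 intrinsics, pixels), "T" (4x4, takes a point from camera to world coordinates); the wrist camera has in their place "T_tool_cam" (4x4, takes a point from camera to tool coordinates, whose origin is the TCP and whose axes are the flange's). Camera axes: x right, y up, looking along -z (the intrinsics and any distortion apply to the point x, -y, -z); pixel columns grow to the right and rows downward; lengths in m; the calibration is good to about 2 mm. A picture is of the moment at which its call begins: read the wrist's pose just before it. camera_info takes no time and is no camera call.
- robot.hand_in(): hands the job in, once; it reports no verdict.
The state is a dict: "t": time; "q": joint angles; "qvel": joint speeds; "joint_efforts": joint torques, N m; "tool_pos": TCP position; "orientation": TCP orientation; "wrist_force": force on the tool from outside, world axes, zero at the start; "ft_torque": the same for the moment, N m; "gripper_width": opening from 0.0 (shut) to 1.0 (fully open).
Only numpy, scipy, OpenCV 4.12 (cv2) and the standard library are available. Lean on these libraries where they do the work, as an engineer would, in place of code of your own. Each camera call takes 0.05 s, during which the arm holds its last target.

## Working session

There is one attempt and no reset: what is moved stays moved. The work goes in short steps, Python scripts to look and compute and a shell command to move; the robot and the scene stay as the last step left them, time stands still between calls to the robot, and variables do not carry over. Pictures are saved under pics/ and viewed, and the job is handed in when it is done.

```bash
mkdir -p pics; ls; python3 - <<'E'
from cell import robot
import cv2,json
print(robot.get_state()); print(robot.pinch_z)
for n in("scene","side","wrist"):
    im=robot.capture(n); cv2.imwrite(f"pics/{n}0.png",im)
    c=robot.camera_info(n); print(n,{k:(v.tolist() if hasattr(v,'tolist') else v) for k,v in c.items()})
E
```

```text
pics
{'t': 0.0, 'q': array([-1.23351441e+01,  2.18396370e+01,  7.43837070e+01, -7.66259791e-04,
        8.38577245e+01, -1.23365716e+01]), 'qvel': array([ 0.0051326 , -0.05601957,  0.03730971,  0.01024191,  0.02256209,
        0.02321719]), 'joint_efforts': array([-6.18006070e-04, -4.37936819e+01, -2.24552107e+01,  7.13253510e-02,
        3.52583989e-02, -8.49877097e-05]), 'tool_pos': array([5.49723337e-01, 6.08774027e-05, 2.38156612e-01]), 'orientation': array([-1.79920641e+02, -1.65764640e-02,  9.00014985e+01]), 'wrist_force': array([-0.78954958,  0.07814223,  0.56160877]), 'ft_torque': array([-0.01515499, -0.03580428, -0.00263569]), 'gripper_width': 1.0018006612649584}
-0.0187
scene {'camera_matrix': [[424.3602017820474, 0.0, 274.5194930334365], [0.0, 424.3602017820474, 201.78302519456827], [0.0, 0.0, 1.0]], 'T': [[0.43608640357313616, 0.5611219470273435, -0.7035416186572696, -0.31138056771097145], [-0.8998879080296941, 0.2671198351437047, -0.34474446573475326, -0.41665562387772515], [-0.005513764647521016, 0.7834469696393259, 0.6214341832908523, 0.811698964467914], [0.0, 0.0, 0.0
[... 165 characters left out ...]
04807, 0.08746120402686244, -0.0751519411217672, 0.46177288879791134], [-0.1140997198059475, -0.651148380702205, 0.7503246232458994, 0.8686595713986777], [0.016689230192022106, 0.7538941066881131, 0.6567839412596276, 0.8164025330404293], [0.0, 0.0, 0.0, 1.0]]}
wrist {'camera_matrix': [[335.04818799768253, 0.0, 281.77978714160093], [0.0, 335.04818799768253, 209.87683522383895], [0.0, 0.0, 1.0]], 'T_tool_cam': [[0.0004883596484665533, 0.9493375405489888, 0.31425784892226416, 0.0829179185870404], [0.9999997317405314, -0.0006351764010188001, 0.00036478734036892883, 0.000706904780999773], [0.0005459154859996372, 0.3142575864722036, -0.9493375960747292, -0.1458427831694633], [0.0, 0.0, 0.0, 1.0]]}
```

View pics/scene0.png

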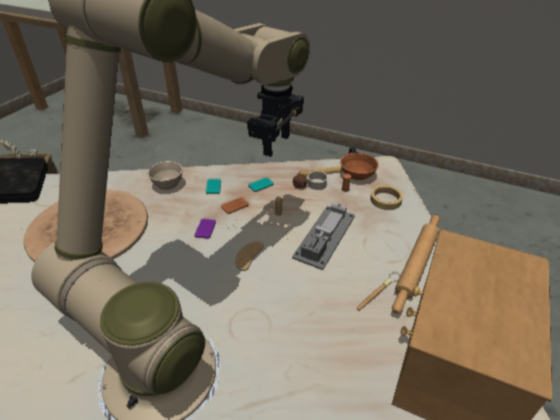

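View pics/side0.png

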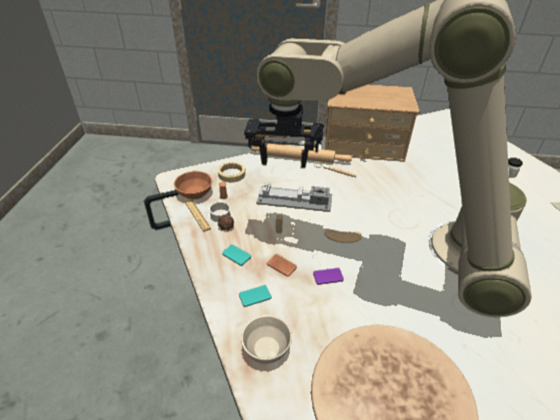

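View pics/wrist0.png

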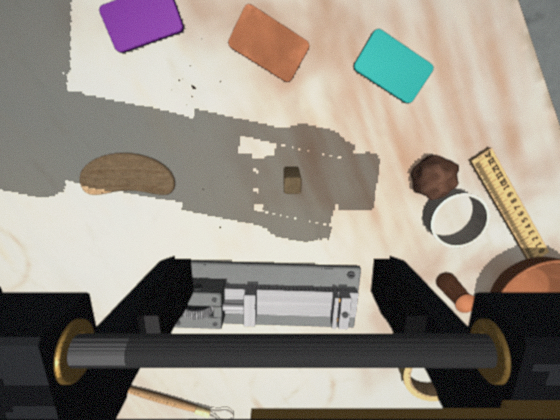

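Red-brown tile at wrist (270,42); turquoise and purple look-alikes are next to it. The gauge is half hidden at the bottom, with its wheel end at left, so gauge +y is about world +x.

```bash
cat > h.py <<'E'
from cell import robot
import numpy as np, cv2
from scipy.spatial.transform import Rotation as Ro
def Ttool(s):
    T=np.eye(4);T[:3,:3]=Ro.from_euler('xyz',s["orientation"],degrees=True).as_matrix();T[:3,3]=s["tool_pos"];return T
def cam(n,s=None):
    c=robot.camera_info(n); K=np.array(c["camera_matrix"])
    T=np.array(c["T"]) if "T" in c else Ttool(s)@np.array(c["T_tool_cam"])
    return K,T
def px2w(px,z,K,T):
    px=np.atleast_2d(px).astype(float)
    d=np.c_[(px[:,0]-K[0,2])/K[0,0],-(px[:,1]-K[1,2])/K[1,1],-np.ones(len(px))]@T[:3,:3].T
    return T[:3,3]+d*((z-T[2,3])/d[:,2])[:,None]
def w2px(p,K,T):
    c=(np.atleast_2d(p)-T[:3,3])@T[:3,:3]; 
    return np.c_[K[0,0]*c[:,0]/-c[:,2]+K[0,2],-K[1,1]*c[:,1]/-c[:,2]+K[1,2]]
def snap(n,f):
    s=robot.get_state(); im=robot.capture(n); cv2.imwrite(f"pics/{f}.png",im); return s,im
def red(im):
    h=cv2.cvtColor(im,cv2.COLOR_BGR2HSV)
    return cv2.inRange(h,(3,110,90),(13,255,255))
def rel(s,pos,yaw):
    """shift/turn in row units from state s to world pos, tool down with yaw"""
    T=Ttool(s);R=T[:3,:3]
    d=R.T@(np.array(pos)-T[:3,3])
    out=[]
    for y in (yaw,yaw+180):
        Rg=Ro.from_euler('xyz',[180,0,y],degrees=True).as_matrix()
        out.append((d/0.15).round(4).tolist()+(Ro.from_matrix(R.T@Rg).as_rotvec()/np.pi).round(4).tolist())
    return out
E
python3 - <<'E'
from h import *
s=robot.get_state();K,T=cam("wrist",s)
im=cv2.imread("pics/wrist0.png");m=red(im)
cs,_=cv2.findContours(m,0,1)
for c in cs:
    if cv2.contourArea(c)>800:
        w=px2w(c[:,0],0.006,K,T)
        r=cv2.minAreaRect((w[:,:2]*1000).astype(np.float32)); print(cv2.boundingRect(c),r)
for n in("scene","side"):
    K,T=cam(n);im=cv2.imread(f"pics/{n}0.png");m=red(im);cs,_=cv2.findContours(m,0,1)
    for c in cs:
      if cv2.contourArea(c)>100:
        w=px2w(c[:,0],0.006,K,T)
        print(n,cv2.boundingRect(c),cv2.minAreaRect((w[:,:2]*1000).astype(np.float32)))
    g={"scene":(290,190,80,85),"side":(245,170,100,50)}[n]
    x,y,w,h=g; cv2.imwrite(f"pics/{n}_g.png",cv2.resize(im[y:y+h,x:x+w],None,fx=7,fy=7,interpolation=cv2.INTER_CUBIC)[:600,:800])
E
```

```text
(501, 259, 59, 34) ((868.4133911132812, -132.87484741210938), (74.32783508300781, 46.71065139770508), 6.198274612426758)
(229, 4, 80, 78) ((536.3280639648438, 136.48406982421875), (44.02836608886719, 74.11634826660156), 59.66565704345703)
scene (222, 197, 26, 16) ((536.5394897460938, 133.3406219482422), (46.914764404296875, 74.76863098144531), 59.82170867919922)
scene (341, 153, 37, 21) ((921.1907958984375, -137.53640747070312), (125.5057373046875, 124.5328140258789), 25.34659767150879)
side (267, 255, 29, 21) ((535.1150512695312, 135.955078125), (43.87889862060547, 72.02642822265625), 59.950294494628906)
side (175, 172, 37, 22) ((879.29248046875, -200.35061645507812), (123.2760009765625, 121.43986511230469), 7.79777193069458)
```

View pics/scene_g.png

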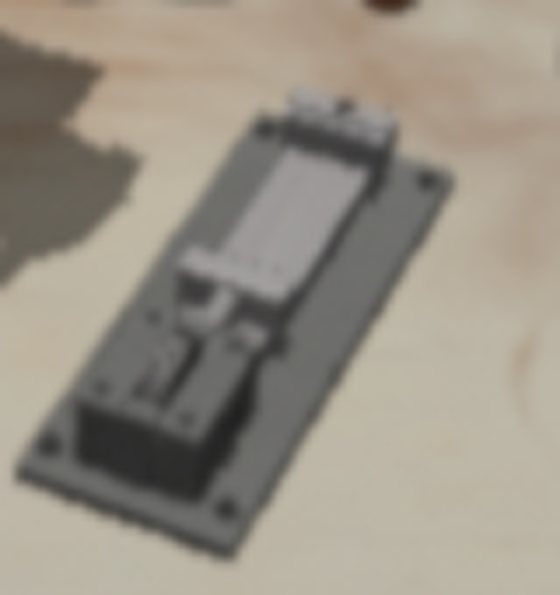

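```bash
python3 - <<'E'
from h import *
s=robot.get_state()
print(rel(s,[.536,.1357,.09],149.7)[0])
E
```

```text
[0.9042, -0.0909, 0.989, -0.0003, -0.0002, -0.3317]
```

View pics/side_g.png

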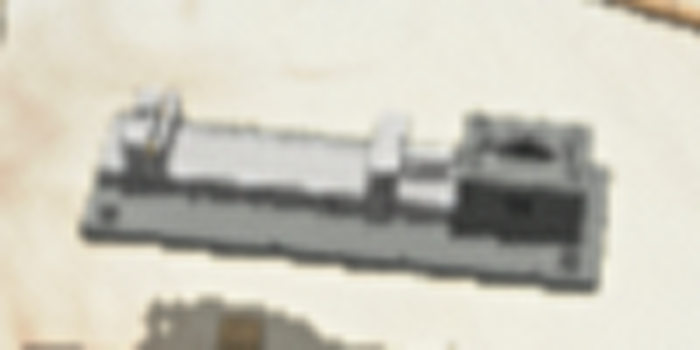

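```bash
python3 -m handwheel '[0.904,-0.091,0.5,0,0,-0.332, 0.904,-0.091,0.8,0,0,-0.332, 0.904,-0.091,0.8,0,0,-0.332, 0.904,-0.091,0.8,0,0,-0.332, 0.904,-0.091,0.8,0,0,-0.332, 0.904,-0.091,0.8,0,0,-0.332, 0.904,-0.091,0.8,0,0,-0.332, 0.904,-0.091,0.8,0,0,-0.332, 0.904,-0.091,0.8,0,0,-0.332, 0.904,-0.091,0.8,0,0,-0.332]' 0.8 15
python3 - <<'E'
from h import *
s,im=snap("wrist","w1");K,T=cam("wrist",s)
m=red(im);cs,_=cv2.findContours(m,0,1)
for c in cs:
    if cv2.contourArea(c)>800:
        w=px2w(c[:,0],0.008,K,T)
        print(cv2.boundingRect(c),cv2.minAreaRect((w[:,:2]*1000).astype(np.float32)))
print(rel(s,[.536,.1357,.002],149.7)[0],s["wrist_force"])
E
```

```text
t: 0.98
tool_pos: [0.5359, 0.1357, 0.1181]
orientation: [-180.0, -0.1, 149.9]
wrist_force: [-0.0, -0.2, -0.5]
gripper_width: 0.798
(254, 160, 56, 89) ((535.762451171875, 136.85499572753906), (44.00102996826172, 73.8275146484375), 59.88374710083008)
[-0.0016, 0.0006, 0.7741, -0.0002, -0.0005, 0.0008] [-0.02699044 -0.20444812 -0.48519404]
```

View pics/w1.png

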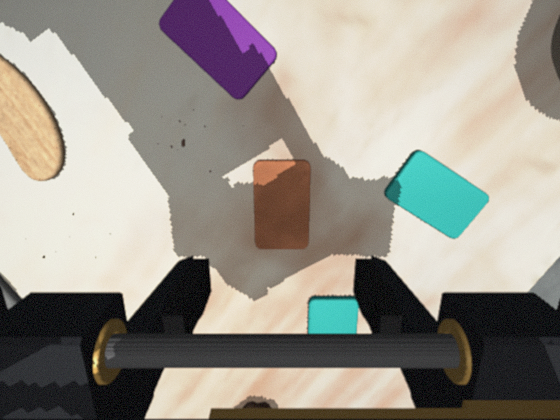

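```bash
python3 -m handwheel '[0,0.002,0.26,0,0,0, 0,0.002,0.5,0,0,0, 0,0.002,0.7,0,0,0, 0,0.002,0.77,0,0,0, 0,0.002,0.77,0,0,0, 0,0.002,0.77,0,0,0]'
python3 -m handwheel '[0,0,0,0,0,0, 0,0,0,0,0,0, 0,0,0,0,0,0, 0,0,0,0,0,0, 0,0,0,0,0,0, 0,0,0,0,0,0]' 0.3 15
```

```text
t: 1.53
tool_pos: [0.5361, 0.136, 0.0031]
orientation: [-180.0, -0.1, 149.6]
wrist_force: [0.4, -0.2, 0.3]
gripper_width: 0.8
t: 2.03
tool_pos: [0.5363, 0.136, 0.0034]
orientation: [-180.0, -0.0, 149.6]
wrist_force: [-0.2, -0.0, 2.3]
gripper_width: 0.505
```

```bash
python3 - <<'E'
from h import *
K,T=cam("scene")
a=px2w(np.array([[237,548],[18,470],[455,178],[262,112]])/7+[290,190],.01,K,T);print(a*1000)
K,T=cam("side")
b=px2w(np.array([[600,280],[605,160],[85,230],[105,110]])/7+[245,170],.01,K,T);print(b*1000)
s=robot.get_state();print(rel(s,[.60,.0,.2],180))
E
python3 -m handwheel '[0,0,-0.25,0,0,0, 0,0,-0.5,0,0,0, 0,0,-0.7,0,0,0, 0,0,-1,0,0,0, 0,0,-1,0,0,0, 0,0,-1,0,0,0]'
```

```text
[[ 405.78004339 -203.26521805   10.        ]
 [ 407.27502342 -115.83636466   10.        ]
 [ 639.51331414 -211.80933529   10.        ]
 [ 646.13793346 -124.06567931   10.        ]]
[[ 407.93092854 -109.82612427   10.        ]
 [ 407.68588264 -199.17488481   10.        ]
 [ 642.97141813 -113.98994623   10.        ]
 [ 648.28988749 -206.10409818   10.        ]]
[[-0.8239, -0.5673, -1.3114, 0.0, -0.0003, -0.1689], [-0.8239, -0.5673, -1.3114, -0.0004, -0.0, 0.8311]]
t: 2.53
tool_pos: [0.5372, 0.136, 0.1555]
orientation: [179.9, 0.2, 149.6]
wrist_force: [-0.7, -1.1, -2.7]
gripper_width: 0.508
```

```bash
python3 - <<'E'
from h import *
s=robot.get_state();print(rel(s,[.603,-.16,.25],178)[0])
E
```

```text
[-1.3787, -1.4787, -0.629, 0.0005, 0.0012, -0.1577]
```

```bash
python3 -m handwheel '[-0.17,-0.18,-0.1,0,0,-0.03, -0.34,-0.36,-0.2,0,0,-0.06, -0.51,-0.54,-0.3,0,0,-0.09, -0.68,-0.72,-0.4,0,0,-0.12, -0.85,-0.9,-0.5,0,0,-0.158, -0.92,-0.98,-0.6,0,0,-0.158, -0.92,-0.98,-0.63,0,0,-0.158]'
python3 - <<'E'
from h import *
s=robot.get_state();print(rel(s,[.603,-.16,.25],178)[0])
E
```

```text
t: 3.12
tool_pos: [0.5822, -0.0642, 0.2497]
orientation: [-180.0, 0.2, 177.8]
wrist_force: [0.5, 0.4, -1.0]
gripper_width: 0.51
[-0.1632, -0.6329, -0.0014, -0.0, 0.0012, -0.001]
```

```bash
python3 -m handwheel '[-0.06,-0.22,0,0,0.001,-0.001, -0.12,-0.44,0,0,0.001,-0.001, -0.163,-0.633,0,0,0.001,-0.001, -0.163,-0.633,0,0,0.001,-0.001, -0.163,-0.633,0,0,0.001,-0.001]'
python3 - <<'E'
from h import *
s,im=snap("wrist","w2")
print(s)
cv2.imwrite("pics/w2b.png",cv2.resize(im[0:330,160:420],None,fx=1.8,fy=1.8,interpolation=cv2.INTER_CUBIC))
E
```

```text
t: 3.53
tool_pos: [0.6027, -0.16, 0.2473]
orientation: [179.9, -0.2, 177.9]
wrist_force: [-0.4, 0.1, -0.8]
gripper_width: 0.508
{'t': 3.5333, 'q': array([-2.57399946e+01,  2.91926126e+01,  6.05751936e+01,  3.39259210e-02,
        9.04268172e+01, -1.13631300e+02]), 'qvel': array([ 2.25706639, -1.51647532,  0.67932035,  0.31875621,  0.24621522,
        0.1767722 ]), 'joint_efforts': array([-2.32436523e+00, -5.08644891e+01, -2.41791487e+01, -1.93792298e-01,
        1.60113542e-02, -1.17156878e-01]), 'tool_pos': array([ 0.60266778, -0.15995497,  0.24733019]), 'orientation': array([ 1.79890904e+02, -1.64703828e-01,  1.77891657e+02]), 'wrist_force': array([-0.36142552,  0.11585618, -0.77293501]), 'ft_torque': array([ 0.12437941, -0.07493529,  0.01303852]), 'gripper_width': 0.507764758178423}
```

View pics/w2.png

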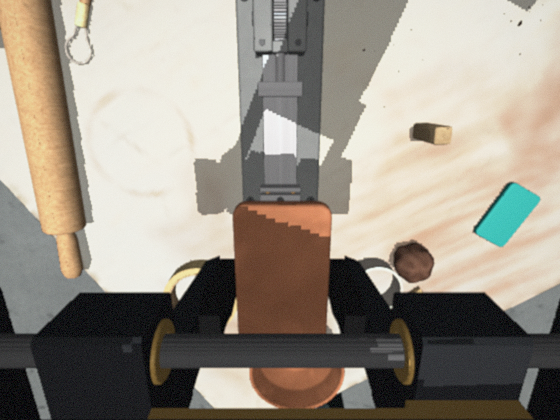

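View pics/w2b.png

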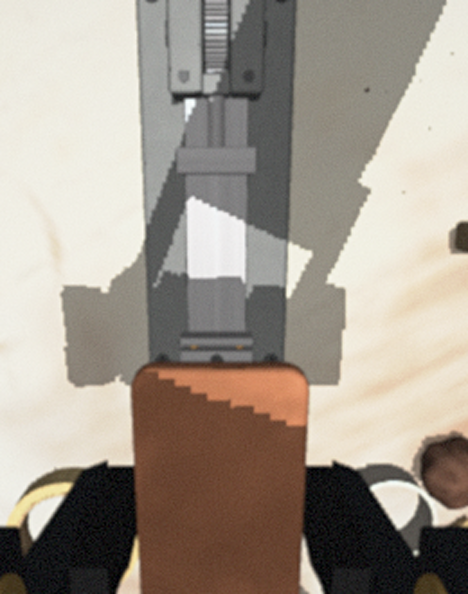

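```bash
python3 - <<'E'
from h import *
s=dict(tool_pos=[0.60266778,-0.15995497,0.24733019],orientation=[179.890904,-0.164703828,177.891657])
K,T=cam("wrist",s);print(T[:3,3])
im=cv2.imread("pics/w2.png")
cv2.imwrite("pics/w2c.png",cv2.resize(im[70:210,230:335],None,fx=5.6,fy=5.6,interpolation=cv2.INTER_CUBIC)[:, :600][0:784])
a=cv2.resize(im[75:125,230:335],None,fx=7,fy=7,interpolation=cv2.INTER_CUBIC)
b=cv2.resize(im[170:205,230:335],None,fx=7,fy=7,interpolation=cv2.INTER_CUBIC)
cv2.imwrite("pics/w2c.png",np.vstack([a,b]))
g=cv2.cvtColor(im,cv2.COLOR_BGR2GRAY).astype(int)
for r in (10,30,60,90,150,165): print(r,g[r,232:330].tolist())
for c in (265,270,290,295): print(c,g[80:105,c].tolist(),g[175:207,c].tolist())
E
```

```text
[ 0.5218791  -0.15627767  0.39340692]
10 [234, 235, 234, 191, 142, 139, 156, 166, 165, 160, 166, 162, 165, 161, 160, 163, 159, 165, 162, 158, 127, 128, 150, 159, 162, 161, 166, 162, 165, 164, 162, 165, 165, 165, 169, 170, 169, 163, 152, 124, 81, 100, 155, 174, 181, 177, 172, 171, 178, 177, 172, 174, 170, 155, 111, 74, 116, 153, 171, 169, 170, 165, 127, 86, 88, 87, 86, 84, 90, 87, 85, 86, 90, 78, 75, 81, 86, 86, 86, 88, 85, 83, 91, 87, 84, 89, 83, 88, 84, 86, 81, 79, 106, 130, 138, 140, 141, 141]
30 [233, 235, 237, 235, 188, 140, 147, 159, 163, 163, 163, 163, 162, 166, 163, 161, 160, 164, 161, 165, 160, 132, 142, 160, 165, 172, 168, 166, 169, 169, 171, 174, 173, 171, 175, 168, 171, 173, 166, 139, 86, 71, 115, 133, 134, 137, 140, 135, 138, 136, 139, 138, 138, 119, 82, 57, 72, 85, 86, 95, 92, 93, 86, 88, 89, 85, 87, 84, 90, 88, 87, 88, 90, 79, 68, 80, 88, 88, 86, 86, 87, 85, 91, 87, 81, 89, 82, 86, 84, 81, 75, 91, 122, 142, 144, 142, 141, 140]
60 [236, 237, 236, 240, 235, 193, 146, 141, 154, 162, 161, 161, 162, 163, 160, 164, 165, 155, 165, 166, 163, 160, 162, 165, 164, 161, 163, 162, 1
[... 2155 characters left out ...]
9, 128, 127, 120, 127, 128, 128, 115, 91, 69, 71, 82, 110, 126, 125, 106, 92, 70, 84, 110, 124, 126, 130, 125, 103, 71, 59, 67, 88, 115, 131]
290 [126, 127, 127, 131, 134, 140, 132, 135, 131, 127, 132, 133, 136, 130, 132, 115, 103, 111, 125, 130, 131, 130, 134, 130, 133] [128, 125, 126, 128, 124, 130, 124, 125, 113, 91, 67, 68, 86, 116, 127, 125, 108, 91, 72, 76, 113, 126, 129, 122, 125, 107, 71, 57, 60, 72, 109, 137]
295 [125, 123, 131, 134, 133, 131, 132, 133, 134, 130, 130, 128, 133, 129, 130, 119, 99, 116, 128, 125, 130, 127, 129, 127, 132] [121, 120, 117, 119, 121, 124, 124, 123, 112, 95, 70, 69, 86, 111, 124, 127, 111, 92, 69, 83, 109, 128, 128, 122, 123, 105, 68, 53, 57, 73, 100, 137]
```

View pics/w2c.png

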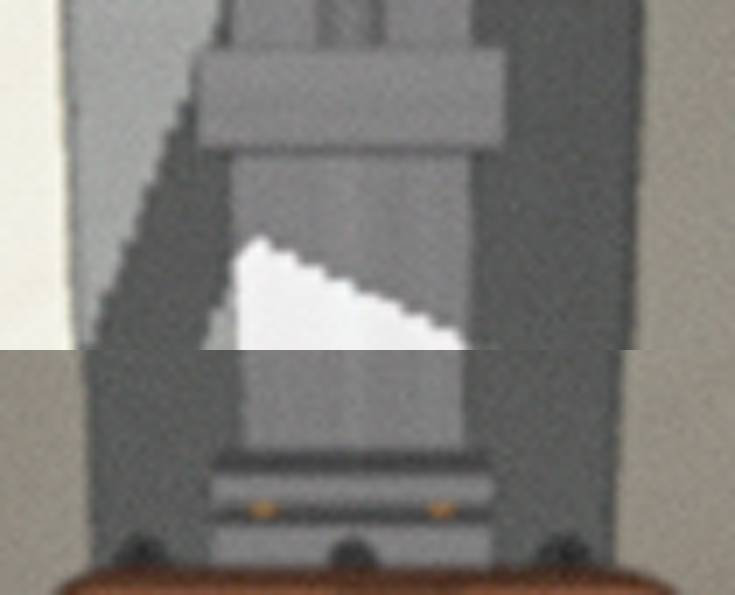

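```bash
python3 - <<'E'
from h import *
s=dict(tool_pos=[0.60266778,-0.15995497,0.24733019],orientation=[179.890904,-0.164703828,177.891657])
K,T=cam("wrist",s)
f=lambda p,z:print(z,(px2w(p,z,K,T)*1000).round(1).tolist())
f([[235,10],[323.5,10],[237.3,60],[321.8,60],[241.5,165],[318.2,165]],.01)
f([[257.7,80],[302,80],[258.3,96],[302,96],[260.4,190],[300.2,190]],.042)
f([[264,150],[296,150],[264.7,180],[296.3,180]],.024)
f([[280,96]],.042);f([[280,97]],.024);f([[280,187.3]],.042);f([[280,183.7]],.024)
f([[273,15],[287.2,15],[272.5,30],[286.8,30]],.048)
f([[280,52],[255.5,52.5],[305.5,52.5]],.046)
E
```

```text
0.01 [[434.0, -199.4, 10.0], [437.2, -110.3, 10.0], [480.2, -200.6, 10.0], [483.4, -111.9, 10.0], [591.3, -204.4, 10.0], [594.6, -116.0, 10.0]]
0.042 [[502.4, -178.4, 42.0], [503.9, -135.0, 42.0], [517.2, -178.6, 42.0], [518.8, -135.3, 42.0], [613.5, -182.0, 42.0], [615.1, -138.9, 42.0]]
0.024 [[573.1, -176.8, 24.0], [574.4, -141.7, 24.0], [606.7, -177.8, 24.0], [608.1, -142.2, 24.0]]
0.042 [[518.0, -157.1, 42.0]]
0.024 [[518.8, -157.2, 24.0]]
0.042 [[611.3, -160.6, 42.0]]
0.024 [[611.7, -160.7, 24.0]]
0.048 [[448.0, -160.8, 48.0], [448.4, -147.9, 48.0], [460.2, -161.8, 48.0], [460.7, -148.6, 48.0]]
0.046 [[478.7, -155.6, 46.0], [478.3, -178.8, 46.0], [480.0, -131.5, 46.0]]
```

```bash
python3 - <<'E'
from h import *
s=robot.get_state();print(rel(s,[.565,-.159,.06],178.05)[0])
E
```

```text
[0.248, -0.0118, 1.2538, 0.0006, -0.0007, -0.0004]
```

```bash
python3 -m handwheel '[0.1,-0.012,0.25,0,0,0, 0.2,-0.012,0.5,0,0,0, 0.248,-0.012,0.75,0.001,-0.001,0, 0.248,-0.012,0.99,0.001,-0.001,0, 0.248,-0.012,0.99,0.001,-0.001,0, 0.248,-0.012,0.99,0.001,-0.001,0]'
python3 - <<'E'
from h import *
s=robot.get_state();print(s["orientation"],s["tool_pos"],rel(s,[.565,-.159,.048],178.05)[0])
E
```

```text
t: 4.08
tool_pos: [0.5647, -0.1575, 0.0991]
orientation: [180.0, -0.1, 178.1]
wrist_force: [-0.0, 0.2, 0.9]
gripper_width: 0.506
[ 1.79992934e+02 -1.04089696e-01  1.78053803e+02] [ 0.56469876 -0.15747545  0.0990976 ] [-0.003, -0.0101, 0.3406, 0.0, -0.0006, 0.0]
```

```bash
python3 -m handwheel '[-0.003,-0.01,0.2,0,0,0, -0.003,-0.01,0.34,0,0,0, -0.003,-0.01,0.34,0,0,0, -0.003,-0.01,0.34,0,0,0]'
python3 - <<'E'
from h import *
s,im=snap("wrist","w3");print(s["orientation"],s["tool_pos"],rel(s,[.565,-.159,.0285],178.05)[0])
for n,(x,y,w,h) in {"scene":(260,160,130,120),"side":(235,150,120,80)}.items():
    a=robot.capture(n)[y:y+h,x:x+w]; cv2.imwrite(f"pics/{n}3.png",cv2.resize(a,None,fx=5,fy=5,interpolation=cv2.INTER_CUBIC))
E
```

```text
t: 4.42
tool_pos: [0.566, -0.1588, 0.0499]
orientation: [-180.0, -0.0, 178.1]
wrist_force: [-0.5, -1.0, -0.2]
gripper_width: 0.509
[-1.79968825e+02 -1.15741542e-02  1.78091668e+02] [ 0.56596503 -0.15877493  0.04986833] [0.0064, -0.0016, 0.1425, -0.0002, -0.0001, 0.0002]
```

View pics/w3.png

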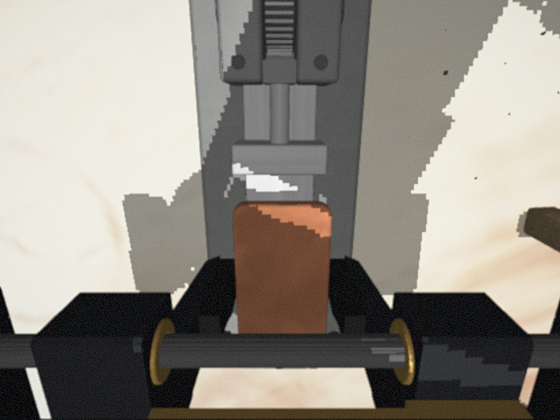

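View pics/side3.png

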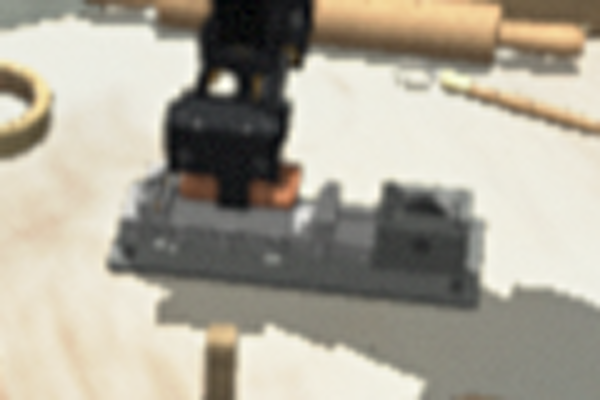

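View pics/scene3.png

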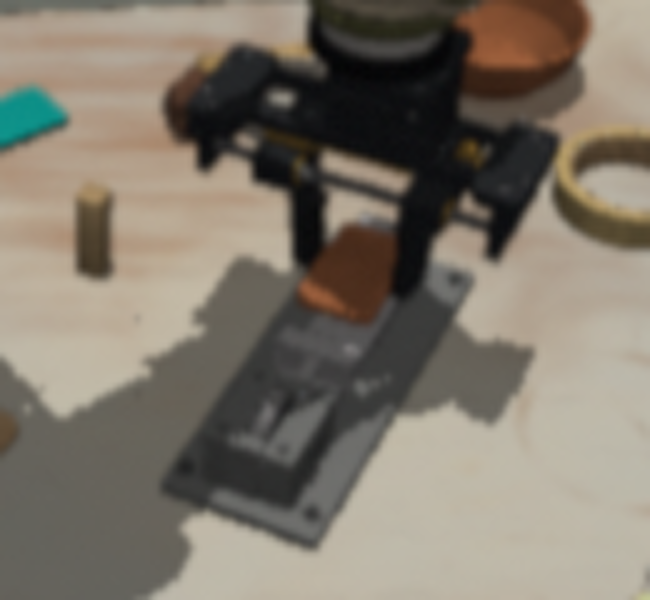

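```bash
python3 - <<'E'
from h import *
s=dict(tool_pos=[0.56596503,-0.15877493,0.04986833],orientation=[-179.968825,-.01157,178.09])
K,T=cam("wrist",s)
f=lambda p,z:print(z,(px2w(p,z,K,T)*1000).round(1).tolist())
f([[282,202]],.0545);f([[233,240],[331,240]],.0545);f([[232.5,173],[327,173]],.042);f([[205,200],[360,200]],.01)
E
```

```text
0.0545 [[527.8, -156.3, 54.5]]
0.0545 [[545.2, -179.4, 54.5], [546.7, -134.5, 54.5]]
0.042 [[516.7, -179.1, 42.0], [518.2, -135.0, 42.0]]
0.01 [[538.7, -201.2, 10.0], [541.6, -111.7, 10.0]]
```

```bash
python3 -m handwheel '[0.004,0,0.07,0,0,0, 0.004,0,0.11,0,0,0, 0.004,0,0.13,0,0,0, 0.004,0,0.14,0,0,0, 0.004,0,0.14,0,0,0, 0.004,0,0.14,0,0,0]'
```

```text
t: 5.07
tool_pos: [0.5656, -0.1593, 0.0295]
orientation: [-179.9, 0.1, 178.1]
wrist_force: [-0.8, -0.0, -0.9]
gripper_width: 0.507
```

```bash
python3 -m handwheel '[0,0,0.005,0,0,0, 0,0,0.01,0,0,0, 0,0,0.01,0,0,0, 0,0,0.01,0,0,0]'
```

```text
t: 5.4
tool_pos: [0.5657, -0.1593, 0.028]
orientation: [-179.9, 0.1, 178.1]
wrist_force: [-0.6, -0.6, 0.3]
gripper_width: 0.508
```

```bash
python3 -m handwheel '[0,0,0.004,0,0,0, 0,0,0.008,0,0,0, 0,0,0.008,0,0,0, 0,0,0.008,0,0,0]'
```

```text
t: 5.73
tool_pos: [0.5658, -0.1594, 0.0274]
orientation: [-179.9, 0.1, 178.1]
wrist_force: [-2.1, -0.1, 5.3]
gripper_width: 0.509
```

```bash
python3 -m handwheel '[0,0,-0.004,0,0,0, 0,0,-0.004,0,0,0, 0,0,-0.004,0,0,0, 0,0,-0.004,0,0,0, 0,0,-0.004,0,0,0]' 0.8
python3 -m handwheel '[0,0,-0.15,0,0,0, 0,0,-0.4,0,0,0, 0,0,-0.65,0,0,0, 0,0,-0.9,0,0,0, 0,0,-1,0,0,0, 0,0,-1,0,0,0]' 
python3 - <<'E'
from h import *
s,im=snap("wrist","w4");print(s["orientation"],s["tool_pos"])
for n,(x,y,w,h) in {"side":(235,150,120,80)}.items():
    a=robot.capture(n)[y:y+h,x:x+w]; cv2.imwrite(f"pics/{n}4.png",cv2.resize(a,None,fx=5,fy=5,interpolation=cv2.INTER_CUBIC))
E
```

```text
t: 6.15
tool_pos: [0.5657, -0.1593, 0.0279]
orientation: [-179.9, 0.1, 178.1]
wrist_force: [-0.3, 0.5, 0.4]
gripper_width: 0.801
t: 6.65
tool_pos: [0.5667, -0.1596, 0.182]
orientation: [-179.7, 0.5, 178.1]
wrist_force: [1.2, -0.0, -0.6]
gripper_width: 0.8
[-179.71301005    0.5188214   178.08251043] [ 0.56670709 -0.15963576  0.18196144]
```

View pics/w4.png

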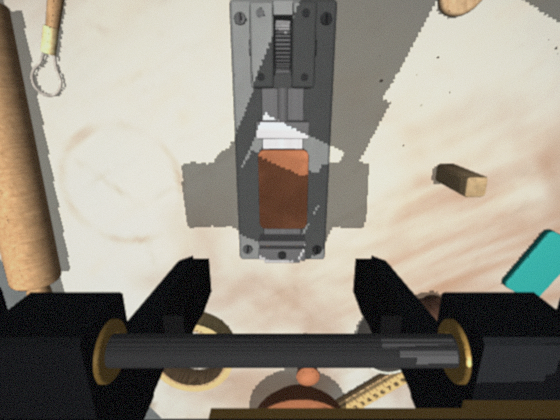

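View pics/side4.png

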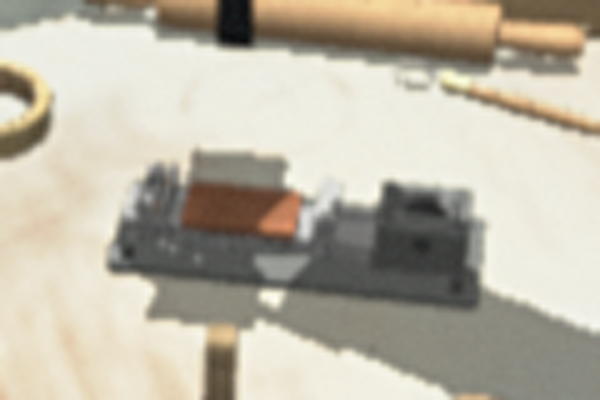

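```bash
python3 - <<'E'
from h import *
s,im=dict(tool_pos=[ 0.56670709,-0.15963576,0.18196144],orientation=[-179.71301005,0.5188214,178.08251043]),cv2.imread("pics/w4.png")
K,T=cam("wrist",s)
f=lambda p,z:print(z,(px2w(p,z,K,T)*1000).round(1).tolist())
f([[274,60],[291,60],[276,20],[291,20],[251,86],[314,86]],.046)
cv2.imwrite("pics/w4b.png",cv2.resize(im[0:100,225:345],None,fx=6,fy=6,interpolation=cv2.INTER_CUBIC))
print(rel(robot.get_state(),[.442,-.1553,.07],178.05)[0])
E
```

```text
0.046 [[458.0, -161.6, 46.0], [458.5, -148.5, 46.0], [430.9, -159.0, 46.0], [431.2, -147.9, 46.0], [476.2, -180.5, 46.0], [477.8, -130.9, 46.0]]
[0.8229, -0.0021, 0.7143, -0.0005, 0.0006, 0.0001]
```

View pics/w4b.png

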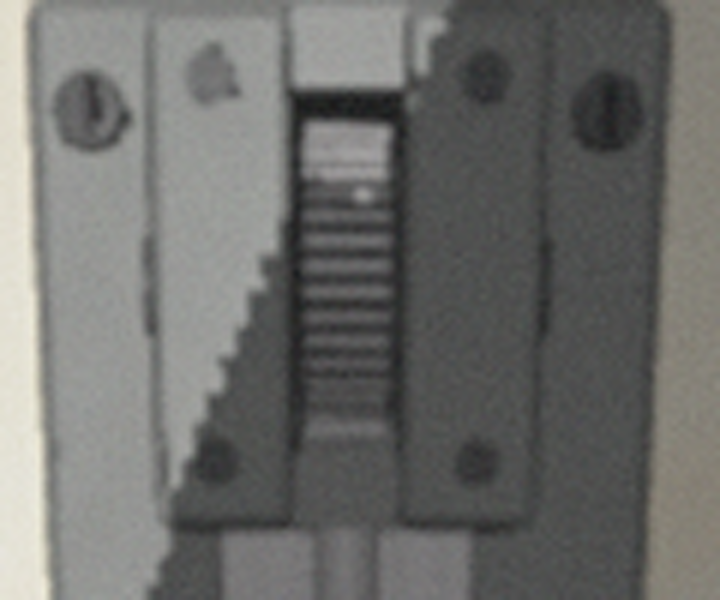

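```bash
python3 -m handwheel '[0.25,0,0.1,0,0,0, 0.5,-0.002,0.2,0,0,0, 0.7,-0.002,0.35,0,0,0, 0.82,-0.002,0.5,0,0,0, 0.823,-0.002,0.65,0,0,0, 0.823,-0.002,0.714,0,0,0, 0.823,-0.002,0.714,0,0,0, 0.823,-0.002,0.714,0,0,0]' 0 20
python3 - <<'E'
from h import *
s=robot.get_state();print(s["wrist_force"],s["tool_pos"],rel(s,[.442,-.1553,.058],178.05)[0])
E
```

```text
t: 7.42
tool_pos: [0.4414, -0.1549, 0.0689]
orientation: [180.0, -0.1, 178.1]
wrist_force: [0.4, -0.1, 0.5]
gripper_width: 0.218
[ 0.40553864 -0.09162218  0.45043422] [ 0.44140124 -0.15492142  0.06892108] [-0.0041, -0.0024, 0.0728, 0.0, -0.0003, 0.0001]
```

```bash
python3 -m handwheel '[-0.004,-0.002,0.03,0,0,0, -0.004,-0.002,0.06,0,0,0, -0.004,-0.002,0.073,0,0,0, -0.004,-0.002,0.073,0,0,0, -0.004,-0.002,0.073,0,0,0]'
python3 -m handwheel '[0,0,0.003,0,0,0, 0,0,0.007,0,0,0, 0,0,0.01,0,0,0, 0,0,0.01,0,0,0]'
```

```text
t: 7.83
tool_pos: [0.442, -0.1552, 0.058]
orientation: [180.0, -0.0, 178.1]
wrist_force: [-0.9, 0.8, -0.2]
gripper_width: -0.0
t: 8.17
tool_pos: [0.442, -0.1552, 0.0565]
orientation: [180.0, -0.0, 178.1]
wrist_force: [-0.7, 0.1, -0.1]
gripper_width: 0.004
```

```bash
python3 -m handwheel '[0,0,0.003,0,0,0, 0,0,0.007,0,0,0, 0,0,0.007,0,0,0, 0,0,0.007,0,0,0]';python3 -m handwheel '[0,0,0.003,0,0,0, 0,0,0.007,0,0,0, 0,0,0.007,0,0,0, 0,0,0.007,0,0,0]'
```

```text
t: 8.5
tool_pos: [0.442, -0.1552, 0.0555]
orientation: [180.0, -0.0, 178.1]
wrist_force: [0.3, -0.2, 0.7]
gripper_width: 0.006
t: 8.83
tool_pos: [0.442, -0.1552, 0.0545]
orientation: [180.0, -0.0, 178.1]
wrist_force: [0.2, 0.4, 1.1]
gripper_width: 0.006
```

```bash
python3 -m handwheel '[0,0,0.003,0,0,0, 0,0,0.007,0,0,0, 0,0,0.007,0,0,0, 0,0,0.007,0,0,0]'
```

```text
t: 9.17
tool_pos: [0.4422, -0.1553, 0.0543]
orientation: [-180.0, 0.0, 178.1]
wrist_force: [-2.5, 1.9, 11.7]
gripper_width: 0.005
```

```bash
python3 -m handwheel '[-0.01,0,0.005,0,0,0, -0.02,0,0.005,0,0,0, -0.03,0,0.005,0,0,0]';python3 -m handwheel '[-0.015,0,0.005,0,0,0, -0.03,0,0.005,0,0,0, -0.045,0,0.005,0,0,0, -0.055,0,0.005,0,0,0]'
```

```text
t: 9.42
tool_pos: [0.4465, -0.1554, 0.0542]
orientation: [-179.9, 0.0, 178.1]
wrist_force: [-3.9, 1.6, 11.2]
gripper_width: 0.008
t: 9.75
tool_pos: [0.4546, -0.1557, 0.0542]
orientation: [-179.9, -0.0, 178.1]
wrist_force: [-4.2, 1.1, 13.0]
gripper_width: 0.008
```

```bash
python3 -m handwheel '[0,0,-0.03,0,0,0, 0,0,-0.06,0,0,0, 0.05,0.001,-0.06,0,0,0, 0.095,0.001,-0.06,0,0,0, 0.095,0.001,-0.06,0,0,0, 0.095,0.001,-0.06,0,0,0]'
python3 - <<'E'
from h import *
s=robot.get_state();a=robot.capture("scene")[160:280,260:390];cv2.imwrite("pics/sc5.png",cv2.resize(a,None,fx=5,fy=5,interpolation=cv2.INTER_CUBIC))
a=robot.capture("side")[150:230,235:355];cv2.imwrite("pics/si5.png",cv2.resize(a,None,fx=5,fy=5,interpolation=cv2.INTER_CUBIC))
print(s["wrist_force"],s["tool_pos"],rel(s,[.442,-.1553,.0552],178.05)[0])
E
```

```text
t: 10.25
tool_pos: [0.4398, -0.155, 0.0631]
orientation: [-179.9, -0.0, 178.1]
wrist_force: [0.6, -0.7, -1.0]
gripper_width: 0.009
[ 0.58357425 -0.74430939 -0.96445701] [ 0.43984085 -0.15502609  0.06310834] [-0.0145, -0.0013, 0.0527, -0.0003, -0.0002, 0.0001]
```

View pics/si5.png

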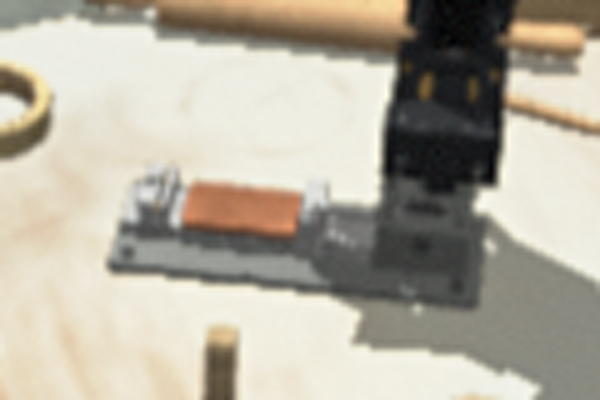

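```bash
python3 -m handwheel '[-0.007,-0.001,0.025,0,0,0, -0.01,-0.001,0.045,0,0,0, -0.01,-0.001,0.053,0,0,0, -0.01,-0.001,0.058,0,0,0, -0.01,-0.001,0.063,0,0,0, -0.01,-0.001,0.063,0,0,0]'
```

```text
t: 10.85
tool_pos: [0.442, -0.1554, 0.0543]
orientation: [-179.9, 0.0, 178.1]
wrist_force: [-1.3, 1.6, 10.2]
gripper_width: 0.007
```

```bash
python3 -m handwheel '[-0.012,0.001,0.005,0,0,0, -0.024,0.001,0.005,0,0,0, -0.036,0.001,0.005,0,0,0, -0.048,0.001,0.005,0,0,0]';python3 -m handwheel '[-0.012,0.001,0.005,0,0,0, -0.024,0.001,0.005,0,0,0, -0.036,0.001,0.005,0,0,0, -0.045,0.001,0.005,0,0,0]'
```

```text
t: 11.18
tool_pos: [0.4491, -0.1556, 0.0543]
orientation: [-179.9, 0.0, 178.1]
wrist_force: [-5.3, -0.5, 12.8]
gripper_width: 0.005
t: 11.52
tool_pos: [0.4558, -0.1558, 0.0542]
orientation: [-179.8, 0.0, 178.1]
wrist_force: [-4.0, 0.1, 11.3]
gripper_width: 0.008
```

```bash
python3 -m handwheel '[0,0,-0.03,0,0,0, 0,0,-0.05,0,0,0, 0.05,0.002,-0.05,0,0,0, 0.09,0.002,-0.05,0,0,0, 0.09,0.002,-0.05,0,0,0, 0.09,0.002,-0.05,0,0,0]'
python3 - <<'E'
from h import *
s=robot.get_state()
a=robot.capture("side")[150:230,235:355];cv2.imwrite("pics/si6.png",cv2.resize(a,None,fx=5,fy=5,interpolation=cv2.INTER_CUBIC))
print(s["wrist_force"],s["tool_pos"],rel(s,[.442,-.1553,.0536],178.05)[0])
E
```

```text
t: 12.02
tool_pos: [0.4418, -0.155, 0.0616]
orientation: [-179.9, -0.0, 178.1]
wrist_force: [0.5, -0.1, 1.0]
gripper_width: 0.007
[ 0.50778598 -0.1267335   1.04574734] [ 0.44179463 -0.1549826   0.06159341] [-0.0015, -0.0019, 0.0533, -0.0008, -0.0001, 0.0004]
```

View pics/si6.png

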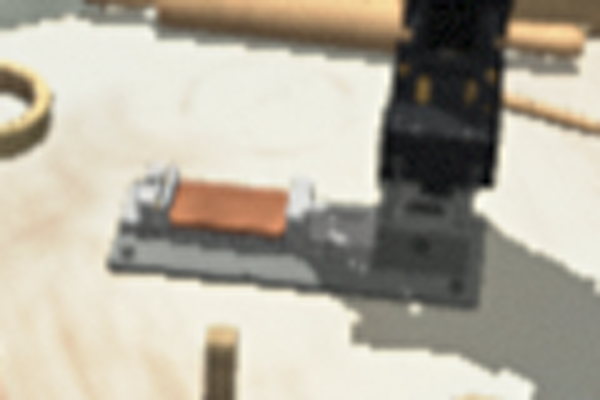

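The tile is now carried up close to the stop. Next is a third stroke in small steps, watching the drag.

```bash
python3 -m handwheel '[-0.001,-0.002,0.025,0,0,0, -0.001,-0.002,0.04,0,0,0, -0.001,-0.002,0.046,0,0,0, -0.001,-0.002,0.05,0,0,0, -0.001,-0.002,0.054,0,0,0, -0.001,-0.002,0.054,0,0,0]'
python3 -m handwheel '[-0.007,0.001,0.006,0,0,0, -0.014,0.001,0.006,0,0,0, -0.02,0.001,0.006,0,0,0]'
```

```text
t: 12.57
tool_pos: [0.4424, -0.1555, 0.0542]
orientation: [-179.8, 0.0, 178.1]
wrist_force: [-3.1, 1.3, 11.5]
gripper_width: 0.005
t: 12.82
tool_pos: [0.445, -0.1555, 0.0542]
orientation: [-179.8, -0.0, 178.2]
wrist_force: [-7.2, 0.5, 16.4]
gripper_width: 0.002
```

```bash
python3 -m handwheel '[-0.007,0.001,0.006,0,0,0, -0.014,0.001,0.006,0,0,0]'
```

```text
t: 12.98
tool_pos: [0.4465, -0.1555, 0.0541]
orientation: [-179.7, -0.1, 178.2]
wrist_force: [-8.8, -0.0, 18.0]
gripper_width: 0.007
```

```bash
python3 -m handwheel '[-0.006,0.001,0.005,0,0,0, -0.012,0.001,0.005,0,0,0, -0.014,0.001,0.005,0,0,0]'
```

```text
t: 13.23
tool_pos: [0.4476, -0.1555, 0.0541]
orientation: [-179.7, -0.2, 178.3]
wrist_force: [-10.1, -0.6, 17.2]
gripper_width: 0.007
```

```bash
python3 -m handwheel '[0,0,-0.02,0,0,0, 0,0,-0.06,0,0,0, 0,0,-0.3,0,0,0, 0,0,-0.55,0,0,0, -0.2,0,-0.8,0,0,0, -0.45,0,-0.95,0,0,0, -0.65,0,-0.95,0,0,0, -0.65,0,-0.95,0,0,0, -0.65,0,-0.95,0,0,0]'
python3 - <<'E'
from h import *
s,im=snap("wrist","w7")
print(s["tool_pos"].tolist(),s["orientation"].tolist())
cv2.imwrite("pics/w7b.png",cv2.resize(im[60:260,210:350],None,fx=3,fy=3,interpolation=cv2.INTER_CUBIC))
a=robot.capture("side")[150:230,235:355];cv2.imwrite("pics/si7.png",cv2.resize(a,None,fx=5,fy=5,interpolation=cv2.INTER_CUBIC))
E
```

```text
t: 13.98
tool_pos: [0.5466, -0.1575, 0.196]
orientation: [-179.7, -0.2, 178.3]
wrist_force: [-0.9, 1.3, -0.1]
gripper_width: 0.007
[0.5465909077696055, -0.15753479699261308, 0.19596586059925125] [-179.71356244308964, -0.21627729170141538, 178.3259772626868]
```

View pics/w7b.png

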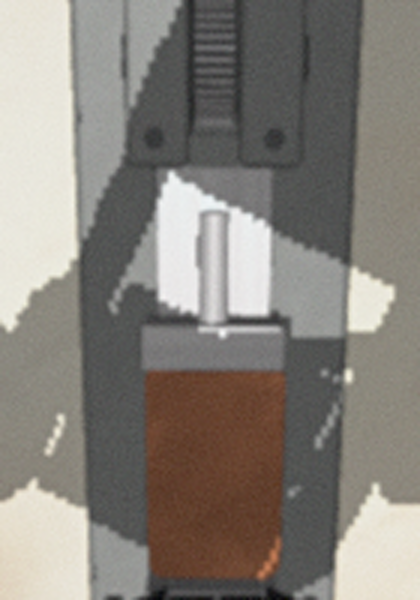

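View pics/si7.png

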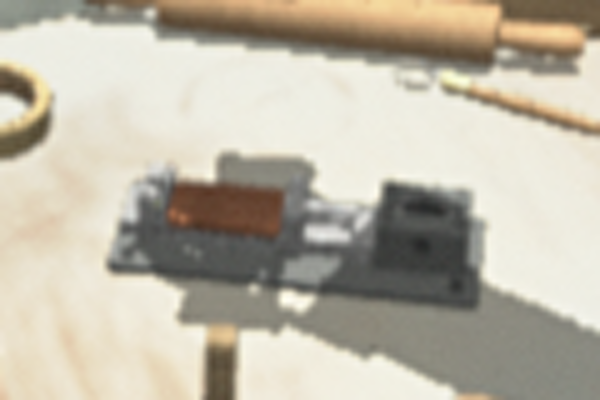

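```bash
python3 - <<'E'
from h import *
s=dict(tool_pos=[0.5465909,-0.1575348,0.1959659],orientation=[-179.713562,-0.216277,178.325977])
K,T=cam("wrist",s)
f=lambda p,z:print(z,(px2w(p,z,K,T)*1000).round(1).tolist())
f([[257.5,183.7],[304.5,183.7]],.042);f([[258.5,183.7],[304.5,183.7],[259.5,252.5],[303.5,252.5],[304.3,230]],.032)
f([[253,112],[311,112]],.046)
im=cv2.imread("pics/w7.png")
cv2.imwrite("pics/w7c.png",cv2.resize(im[170:290,235:330],None,fx=5,fy=5,interpolation=cv2.INTER_CUBIC))
E
```

```text
0.042 [[538.0, -179.3, 42.0], [539.2, -136.1, 42.0]]
0.032 [[540.4, -179.2, 32.0], [541.6, -135.5, 32.0], [612.1, -181.8, 32.0], [613.3, -137.1, 32.0], [588.8, -136.1, 32.0]]
0.046 [[474.5, -179.5, 46.0], [475.9, -130.3, 46.0]]
```

View pics/w7c.png

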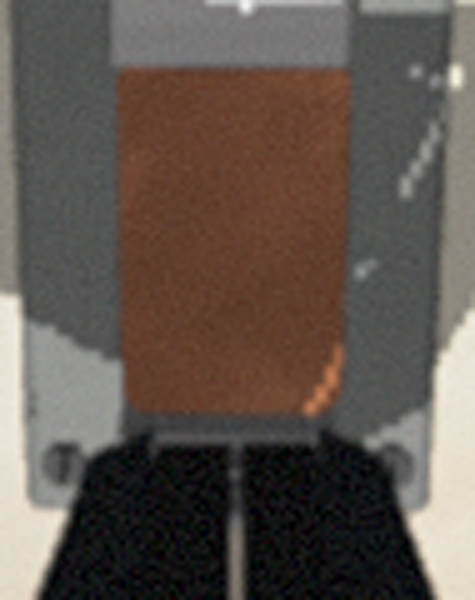

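```bash
python3 -m handwheel '[0,0,-0.1,0,0,0, 0,0,-0.1,0,0,0, 0,0,-0.1,0,0,0, 0,0,-0.1,0,0,0, 0,0,-0.1,0,0,0]'
python3 - <<'E'
from h import *
s,im=snap("scene","sc8");print(np.abs(s["qvel"]).max(),s["wrist_force"])
E
```

```text
t: 14.5
tool_pos: [0.5445, -0.1573, 0.2101]
orientation: [-179.8, -0.4, 178.2]
wrist_force: [-0.1, -0.1, 0.2]
gripper_width: 0.004
0.3857016422654025 [-0.09895442 -0.11538128  0.23934521]
```

View pics/sc8.png

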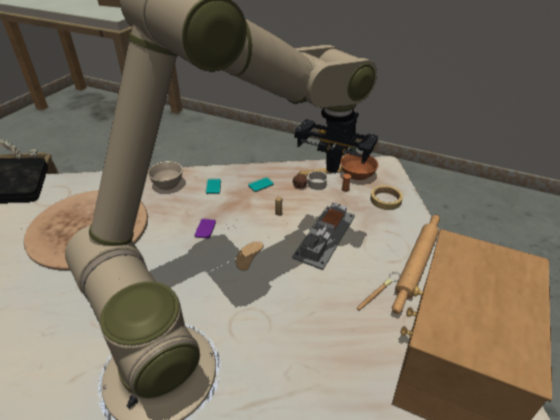

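The tile sits between the jaws at scene (335,217), the other things are where they were, and the hand is clear.

```bash
python3 -c "
from cell import robot
print(robot.hand_in())"
```

```text
the job is handed in; nothing more can be done
None
```

I laid the tile flat and lengthwise on the rail, let go, and closed the sliding jaw with three fingertip strokes on the thumbwheel. I then took the hand away and handed the job in at about 14.5 s.

- **Force:** the wheel pushed back at 10–18 N, and the drag rose from 4 N to 10 N as the tile was nipped. The most I read on the wheel was about 20 N, push and drag together, though I only read the force at the end of each move.
- **Last pictures:** the tile is flat, square and touching the sliding jaw. The gripper covered part of the stop jaw in the last wrist view, but the side view shows the tile up against it. The other things look unmoved and the hand is clear.
- **What disagreed:** the stroke lengths put the sprung stop face about 2.9 mm in, out of its 3 mm of travel. The camera figure came out near 5 mm, more than it can move, so I put that down to calibration error and relied on the rising drag.
- **Not checked:** I did not make a further stroke to feel the fingertip slip on the stopped wheel.

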